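# Press the proud red puzzle piece home

### The arm

A 6-joint arm with a two-finger parallel gripper is mounted at the origin on the work surface. World frame = base frame: x ahead of the robot, y to its left, z up, the work surface at z = 0. Lengths are in m, angles in degrees, forces in N, time in s.
With the tool pointing down it reaches from about 0.3 to 0.75 m from the base axis. Payload 8.5 kg.
Tool frame: the origin (TCP) lies at the very end of the fingers, on their centre line; the grasp point (between the pads) lies 19 mm behind it (env.tcp_to_grasp is the distance from the TCP to the grasp point, in m); z points along the fingers, y is the line along which they close (so a half turn about z gives the same grasp; the last joint's range is limited). The gripper opens to 85 mm and grips with 20 to 120 N. Pads are 22 mm wide; open, the fingers measure 114 mm over their backs; the gripper's body (76 mm by 85 mm) begins 54 mm behind the grasp point. The pads swing forward as they close: fully open they stand 13 mm farther back than shut.
Start: joints at [-78.398, 21.807, 74.336, -0, 83.858, -12.336], TCP at [0.223, -0.503, 0.231] pointing down, gripper open.
Joint ranges: [-178.18, 178.18], [-50.72, 133.34], [12.68, 142.11], [-81.47, 261.47], [9.98, 163.14], [-165.26, 165.26]. Speed limits (degrees/s): [136.94, 136.94, 180, 180, 180, 180].

### API

Orientations are given as a 3x3 rotation matrix whose columns are the frame's x, y, z axes.
In Python, from rig import status, get_image, env gives the robot as it stands.
- The arm moves only by the shell command python3 -m handwheel 'ROWS' [FORCE]. ROWS is text: rows parted by semicolons, each of 7 numbers parted by spaces: the shift along the world's x, y, z in cm, then the turn, a rotation vector about the world's x, y, z in degrees, then the opening, from 0 (shut) to 1 (fully open). In form: dx dy dz wx wy wz gripper; .... A call has 1 to 8 rows; each row is the pose to reach, as a shift and turn from the pose commanded when the call began; what a row does not reach only later rows make up. A row lasts 1/12 s, in which the tool goes at most 41.7 mm and 7.16 degrees, less where a joint would pass 70% of its speed; a pose out of reach is approached as far as the arm can. A call with a gripper value outside its range is refused whole. The fingers move at their own pace and stop on an object; FORCE is the grip in N (left out, the last holds). Time passes only in rows, so rows that repeat a pose let the fingers close. It gives the time, the measured TCP pose, the force, the opening and the grip force at its end, in the units of the state.
- status.observe(): the state, without advancing time (a new reading comes with each control period).
- get_image(name): name is "side" or "top"; returns a dict with "color" (384x512x3 uint8, red, green, blue), "vertical_fov" (degrees; the focal length in pixels is half the picture's height over the tangent of half this angle, whatever the lens; pixels are square), "cx", "cy" (the principal point, pixels), "xyz" and "orientation" of the camera in the world. Camera axes: x right, y down, z forward; pixel columns grow to the right and rows downward; lengths in m; the calibration is good to about 2 mm. A picture is of the moment at which its call begins. There is no depth.
- env.close_job(): hands the job in; it is judged then, once.
The state is a dict: "time_s": time; "q": joint angles; "qvel": joint speeds; "joint_efforts": joint torques, N m; "position": TCP position; "tool_rot": TCP orientation; "ft_force": force on the tool from outside, world axes, zero at the start; "wrist_torque": the same for the moment, N m; "grip_width": finger opening in m; "gripper_force": force on a finger pad.
Only numpy, scipy, OpenCV 4.12 (cv2) and the standard library are available. Lean on these libraries where they do the work, as an engineer would, in place of code of your own. Each camera call takes 0.05 s, during which the arm holds its last target. There are 200 camera calls.

### The job

One piece of the framed wooden puzzle, the red one, is still standing up above its neighbours: press it gently straight down with the fingertips until it is fully home, flush with the rim, then move the hand away. Do not touch any of the other five pieces in the puzzle; the yellow one also stands up, because it is in the wrong place and will be taken out later, so leave it standing. Do not pull the red piece up, and leave the puzzle's surroundings (two spare pieces, mug, pawn) as they are.

Things in the scene. Friction and masses are not known exactly. Their poses are not given: they have to be found in the camera images.
- puzzle: Framed wooden tray puzzle lying flat on a felt-covered board, 156 mm (x) by 216 mm (y), brown rim 18 mm wide whose top is 20 mm above the table. Inside are six square places on a 60 mm pitch, two along x and three along y; the six pieces sit in them in any order. Origin: centre of the underside, at table height; x, y along its sides.
- red_top (a point): Red piece, the one to press. Wooden piece, 58 x 58 mm and 12 mm thick; small round tabs of its colour, 9 mm radius, reach out 13 mm past its +x and +y sides. The point is the centre of its top face; at the start 26 to 28 mm above the table, so 6 to 8 mm proud of the rim; 20 mm when home. Axes parallel to the puzzle's; z up.
- red_piece (a joint): How far the red piece is pressed in, m: 0 to 0.002 at the start, 0.008 when fully home and flush (a hard stop), negative if pulled up. It only slides straight up and down; a stiff fit of about 4 N (somewhat more when pressed faster: 20 N per m/s), and it stays where it is left.
- yellow_top (a point): Yellow piece, also standing 6 to 8 mm proud; not to be touched. Wooden piece, 58 x 58 mm and 12 mm thick; small round tabs of its colour, 9 mm radius, reach out 13 mm past its +x and +y sides. The point is the centre of its top face; 26 to 28 mm above the table.
- blue_top (a point): Blue piece. Wooden piece, 58 x 58 mm and 12 mm thick; small round tabs of its colour, 9 mm radius, reach out 13 mm past its +x and +y sides. The point is the centre of its top face; already flush with the rim, 20 mm above the table. Not to be touched.
- green_top (a point): Green piece. Wooden piece, 58 x 58 mm and 12 mm thick; small round tabs of its colour, 9 mm radius, reach out 13 mm past its +x and +y sides. The point is the centre of its top face; already flush with the rim, 20 mm above the table. Not to be touched.
- white_top (a point): White piece. Wooden piece, 58 x 58 mm and 12 mm thick; small round tabs of its colour, 9 mm radius, reach out 13 mm past its +x and +y sides. The point is the centre of its top face; already flush with the rim, 20 mm above the table. Not to be touched.
- black_top (a point): Black piece. Wooden piece, 58 x 58 mm and 12 mm thick; small round tabs of its colour, 9 mm radius, reach out 13 mm past its +x and +y sides. The point is the centre of its top face; already flush with the rim, 20 mm above the table. Not to be touched.
- spare_orange: Loose orange wooden puzzle piece, 58 x 58 x 12 mm with two tabs, flat beside the puzzle. Origin: centre of its underside. Leave it.
- spare_purple: Loose purple wooden puzzle piece, 58 x 58 x 12 mm with two tabs, flat beside the puzzle. Origin: centre of its underside. Leave it.
- mug: Blue ceramic mug, 80 mm across, 90 mm high, handle towards its +y. Origin: centre of its underside. Leave it.
- pawn: Pale wooden game pawn, 30 mm across the foot, 55 mm high. Origin: centre of its underside. Leave it.
Not all that is in view belongs to the job. Of the things that look like the mug, the middle-sized one is meant.

How it is judged:
By the outcome, as a careful person would: the job done as asked, in the order asked, and still so for the second after the job is handed in, with the robot touching nothing.
It also fails if it takes over 32 s, if anything falls off the work surface, if the arm or the gripper's body presses on something with over 40 N, if the wrist force passes 120 N, or if a joint passes its speed limit or range.

## Working session

There is one attempt and no reset: what is moved stays moved. The work goes in short steps, Python scripts to look and compute and a shell command to move; the robot and the scene stay as the last step left them, time stands still between calls to the robot, and variables do not carry over. Pictures are saved under pics/ and viewed, at most 10 in all, crops included, and the job is handed in when it is done.

```bash
mkdir -p pics
python3 - <<'E'
from rig import status,get_image,env
import cv2,numpy as np,pickle
for n in("top","side"):
    d=get_image(n); pickle.dump(d,open(f"pics/{n}0.pkl","wb"))
    cv2.imwrite(f"pics/{n}0.png",cv2.cvtColor(d["color"],cv2.COLOR_RGB2BGR))
    print(n,d["vertical_fov"],d["cx"],d["cy"],d["xyz"],np.round(d["orientation"],3).tolist())
s=status.observe();print(s["time_s"],s["position"],np.round(s["tool_rot"],3).tolist(),s["ft_force"],s["grip_width"])
E
```

```text
top 57.26499960770498 250.86760567459103 189.71050514917482 [0.52295076 0.06947346 0.71922468] [[0.03, -0.998, 0.059], [-0.999, -0.031, -0.018], [0.02, -0.058, -0.998]]
side 57.076276573395205 251.9974739115261 194.58290699831437 [ 0.3315165  -0.43600592  0.61378638] [[0.882, -0.34, 0.326], [-0.471, -0.635, 0.613], [-0.001, -0.694, -0.72]]
0.1 [ 0.22309926 -0.50243693  0.23079434] [[0.914, 0.406, -0.0], [0.406, -0.914, 0.001], [0.0, -0.001, -1.0]] [-0.84825168  0.27339166  0.29074473] 0.0852171839962922
```

View pics/top0.png

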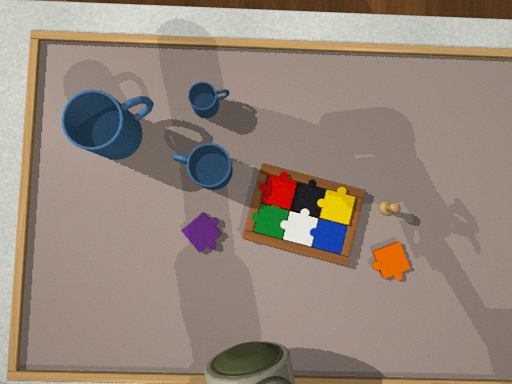

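View pics/side0.png

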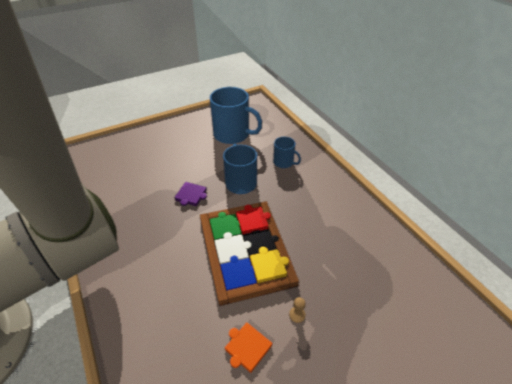

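Top view: the red piece is at about (280,190), in the puzzle's +x,+y corner. Yellow is at (338,205), and the middle-sized mug is close by at (209,165). The side view agrees: red is at (252,219) and the mug at (240,168).

```bash
cat > h.py <<'E'
import cv2,numpy as np,pickle
def ray(d,uv):
    f=d["color"].shape[0]/2/np.tan(np.radians(d["vertical_fov"])/2)
    v=np.array([(uv[0]-d["cx"])/f,(uv[1]-d["cy"])/f,1.]);return np.array(d["xyz"]),np.array(d["orientation"])@v
def plane(d,uv,z):
    o,v=ray(d,uv);return o+v*(z-o[2])/v[2]
R={"red":((0,8),170,60),"yellow":((22,34),170,60),"green":((50,80),150,40),"blue":((112,122),190,100)}
def mask(d,c,box):
    h=cv2.cvtColor(d["color"],cv2.COLOR_RGB2HSV);(a,b),s,v=R[c]
    m=cv2.inRange(h,(a,s,v),(b,255,255))
    if c=="red": m|=cv2.inRange(h,(172,s,v),(180,255,255)); 
    if c=="red": m&=cv2.inRange(d["color"],(140,0,0),(255,60,60))
    k=np.zeros_like(m);x0,y0,x1,y1=box;k[y0:y1,x0:x1]=255;m&=k
    n,l,st,_=cv2.connectedComponentsWithStats(m);i=1+np.argmax(st[1:,4]);return (l==i).astype(np.uint8)*255
E
python3 - <<'E'
from h import *
B={"top":(240,160,370,265),"side":(195,200,300,300)}
for n in B:
    d=pickle.load(open(f"pics/{n}0.pkl","rb"))
    for c in R:
        m=mask(d,c,B[n]);M=cv2.moments(m,True);uv=(M["m10"]/M["m00"],M["m01"]/M["m00"])
        o=cv2.morphologyEx(m,cv2.MORPH_OPEN,np.ones((3,3),np.uint8))
        print(n,c,M["m00"],np.round(uv,1),np.round(plane(d,uv,.027 if c in("red","yellow") else .02),4))
    if n=="top":
        for nm,uv in dict(FL=(263,164.5),FR=(365,189),NR=(349,264),NL=(243.5,238)).items(): print(nm,np.round(plane(d,uv,.02),4))
        for nm,uv in dict(mugR=(232,166),mugL=(188,166),mugT=(209,144),mugB=(209,189)).items(): print(nm,np.round(plane(d,uv,.09),4))
    x0,y0,x1,y1=B[n]; im=cv2.cvtColor(d["color"],cv2.COLOR_RGB2BGR)[y0-25:y1+5,x0-60:x1+10]
    cv2.imwrite(f"pics/{n}crop.png",cv2.resize(im,None,fx=4,fy=4,interpolation=cv2.INTER_CUBIC)[:600,:800])
E
```

```text
top red 911.0 [278.8 190.3] [0.5642 0.0019 0.027 ]
top yellow 1023.0 [336.5 205.7] [ 0.5374 -0.1131  0.027 ]
top green 858.0 [269.7 220.3] [0.5045 0.0178 0.02  ]
top blue 7.0 [336.9 250.9] [ 0.4481 -0.1171  0.02  ]
FL [0.6154 0.0342 0.02  ]
FR [ 0.5727 -0.1718  0.02  ]
NR [ 0.423  -0.1417  0.02  ]
NL [0.4681 0.0686 0.02  ]
mugR [0.6016 0.0934 0.09  ]
mugL [0.599  0.1722 0.09  ]
mugT [0.6401 0.1361 0.09  ]
mugB [0.5589 0.1331 0.09  ]
side red 506.0 [253.  219.4] [ 0.5638 -0.0036  0.027 ]
side yellow 933.0 [268.2 264.1] [ 0.5365 -0.117   0.027 ]
side green 465.0 [224.4 225.3] [0.5044 0.016  0.02  ]
side blue 734.0 [237.6 273.2] [ 0.4768 -0.1032  0.02  ]
```

View pics/topcrop.png

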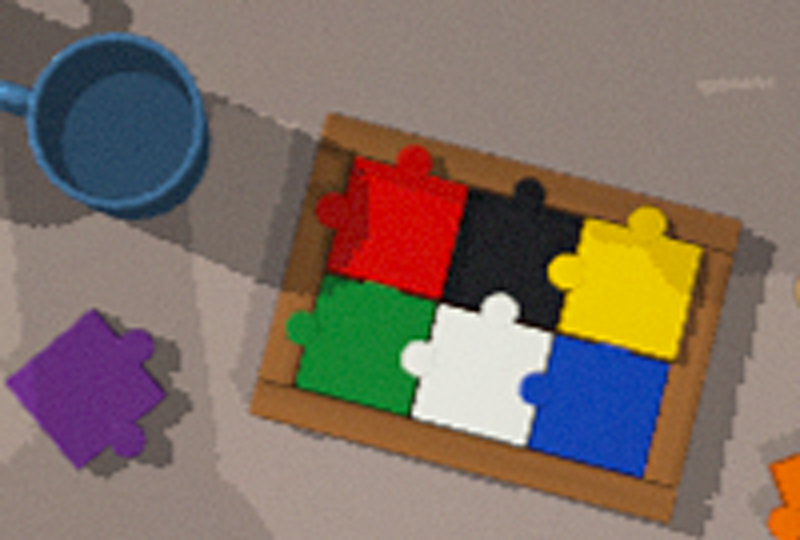

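The crop confirms it. The red square's top centre is near crop (398,228), or world (0.5617, 0.0005), with puzzle yaw about -12°. I'll press about 4 mm toward +x,+y, away from the neighbours' tabs, aiming for (0.566, 0.004).

```bash
python3 -m handwheel '1 1.4 0 0 0 -2 0;3 4.4 0 0 0 -6 0;5 7.4 0 0 0 -11 0;7 10.4 0 0 0 -16 0;9 13.4 0 0 0 -21 0;11 16.4 0 0 0 -26 0;13 19.4 0 0 0 -31 0;15 22.4 0 0 0 -36 0' 20
python3 -m handwheel '2 3 0 0 0 0 0;4 6 0 0 0 0 0;6 9 0 0 0 0 0;8 12 0 0 0 0 0;10 15 0 0 0 0 0;12 18 0 0 0 0 0;14 21 0 0 0 0 0;15 22.5 0 0 0 0 0'
python3 -m handwheel '1.5 2.5 0 0 0 0 0;3 4.5 0 0 0 0 0;4.3 5.8 0 0 0 0 0;4.3 5.8 0 0 0 0 0;4.3 5.8 0 0 0 0 0;4.3 5.8 0 0 0 0 0'
python3 -c "
from rig import status;import numpy as np
s=status.observe();print(np.round(s['tool_rot'],3).tolist())"
```

```text
time_s: 0.77
position: [0.3737, -0.277, 0.2312]
tool_rot: [[0.977, -0.213, -0.0], [-0.213, -0.977, 0.0], [-0.0, -0.0, -1.0]]
ft_force: [1.0, -0.4, 0.6]
grip_width: 0.0003
gripper_force: 0.0
time_s: 1.43
position: [0.5243, -0.0505, 0.231]
tool_rot: [[0.978, -0.207, -0.0], [-0.207, -0.978, 0.001], [-0.0, -0.001, -1.0]]
ft_force: [-1.0, -0.3, -0.4]
grip_width: -0.0
gripper_force: 0.0
time_s: 1.93
position: [0.5657, 0.0039, 0.231]
tool_rot: [[0.978, -0.209, -0.001], [-0.209, -0.978, -0.0], [-0.001, 0.0, -1.0]]
ft_force: [-0.2, 0.1, -0.1]
grip_width: -0.0
gripper_force: 0.0
[[0.978, -0.209, -0.001], [-0.209, -0.978, -0.0], [-0.001, 0.0, -1.0]]
```

Positioned above red. I'll lower to about 50 mm and check from near.

```bash
python3 -m handwheel '0 0 -2 0 0 0 0;0 0 -5 0 0 0 0;0 0 -8 0 0 0 0;0 0 -11 0 0 0 0;0 0 -14 0 0 0 0;0 0 -17 0 0 0 0;0 0 -18.5 0 0 0 0;0 0 -18.5 0 0 0 0'
python3 - <<'E'
from rig import get_image
import cv2,numpy as np
d=get_image("side"); e=get_image("top")
f=lambda d,x,y,k:cv2.resize(cv2.cvtColor(d["color"],cv2.COLOR_RGB2BGR)[y:y+130,x:x+130],None,fx=3,fy=3,interpolation=cv2.INTER_CUBIC)
cv2.imwrite("pics/near.png",np.hstack([f(d,190,160,3),f(e,240,140,3)]))
E
```

```text
time_s: 2.6
position: [0.5639, 0.0037, 0.0433]
tool_rot: [[0.978, -0.21, -0.006], [-0.21, -0.978, 0.001], [-0.007, 0.0, -1.0]]
ft_force: [-0.9, 0.6, 0.3]
grip_width: 0.0003
gripper_force: 0.0
```

View pics/near.png

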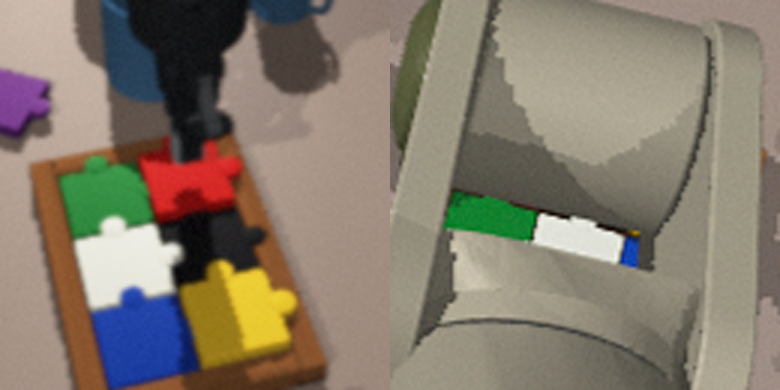

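Side view: the shut fingertips (crop 188,160) are above the middle of red and clear of green, black and the mug. Now descending slowly.

```bash
python3 -m handwheel '0 0 -0.3 0 0 0 0;0 0 -0.6 0 0 0 0;0 0 -0.9 0 0 0 0;0 0 -1.2 0 0 0 0;0 0 -1.4 0 0 0 0;0 0 -1.5 0 0 0 0;0 0 -1.6 0 0 0 0;0 0 -1.6 0 0 0 0'
```

```text
time_s: 3.37
position: [0.5661, 0.0043, 0.0302]
tool_rot: [[0.978, -0.209, -0.0], [-0.209, -0.978, 0.0], [-0.0, -0.0, -1.0]]
ft_force: [-0.5, -0.2, -0.2]
grip_width: -0.0003
gripper_force: 0.0
```

```bash
python3 -m handwheel '0 0 -0.1 0 0 0 0;0 0 -0.2 0 0 0 0;0 0 -0.3 0 0 0 0;0 0 -0.4 0 0 0 0;0 0 -0.5 0 0 0 0;0 0 -0.6 0 0 0 0;0 0 -0.6 0 0 0 0;0 0 -0.6 0 0 0 0'
python3 -m handwheel '0 0 -0.1 0 0 0 0;0 0 -0.2 0 0 0 0;0 0 -0.2 0 0 0 0;0 0 -0.2 0 0 0 0'
```

```text
time_s: 4.03
position: [0.5662, 0.0044, 0.0243]
tool_rot: [[0.978, -0.209, 0.0], [-0.209, -0.978, 0.0], [0.0, -0.0, -1.0]]
ft_force: [-0.2, 1.1, 1.8]
grip_width: 0.0001
gripper_force: 1.4
time_s: 4.37
position: [0.5662, 0.0043, 0.0222]
tool_rot: [[0.978, -0.209, 0.0], [-0.209, -0.978, 0.0], [0.0, -0.0, -1.0]]
ft_force: [-0.5, -0.6, 2.4]
grip_width: -0.0001
gripper_force: 1.1
```

```bash
python3 -m handwheel '0 0 -0.05 0 0 0 0;0 0 -0.1 0 0 0 0;0 0 -0.15 0 0 0 0;0 0 -0.15 0 0 0 0;0 0 -0.15 0 0 0 0'
python3 -m handwheel '0 0 -0.05 0 0 0 0;0 0 -0.05 0 0 0 0;0 0 -0.05 0 0 0 0'
```

```text
time_s: 4.78
position: [0.5662, 0.0043, 0.0208]
tool_rot: [[0.978, -0.209, 0.0], [-0.209, -0.978, 0.0], [0.0, -0.0, -1.0]]
ft_force: [-0.7, 0.2, 2.9]
grip_width: -0.0002
gripper_force: 1.4
time_s: 5.03
position: [0.5662, 0.0043, 0.0203]
tool_rot: [[0.978, -0.209, 0.0], [-0.209, -0.978, -0.0], [0.0, -0.0, -1.0]]
ft_force: [-0.6, 0.3, 3.1]
grip_width: 0.0
gripper_force: 1.5
```

```bash
python3 -m handwheel '0 0 -0.03 0 0 0 0;0 0 -0.05 0 0 0 0;0 0 -0.05 0 0 0 0'
python3 -m handwheel '0 0 -0.03 0 0 0 0;0 0 -0.05 0 0 0 0;0 0 -0.05 0 0 0 0'
```

```text
time_s: 5.28
position: [0.5662, 0.0043, 0.0201]
tool_rot: [[0.978, -0.209, 0.0], [-0.209, -0.978, -0.0], [0.0, 0.0, -1.0]]
ft_force: [-1.0, 0.9, 6.4]
grip_width: -0.0001
gripper_force: 2.9
time_s: 5.53
position: [0.5662, 0.0043, 0.02]
tool_rot: [[0.978, -0.209, 0.0], [-0.209, -0.978, -0.0], [0.001, 0.0, -1.0]]
ft_force: [-2.5, 1.0, 11.1]
grip_width: -0.0
gripper_force: 5.1
```

Hard stop reached: the force rose to 11 N at z = 0.020. Now lifting straight up and away.

```bash
python3 -m handwheel '0 0 0.2 0 0 0 0;0 0 0.6 0 0 0 0;0 0 2 0 0 0 0;0 0 4 0 0 0 0;0 0 7 0 0 0 0;0 0 10 0 0 0 0;0 0 13 0 0 0 0;0 0 16 0 0 0 0'
python3 -m handwheel '-1 -1.5 2 0 0 0 0;-3 -4.5 4 0 0 0 0;-5 -7.5 4 0 0 0 0;-7 -10.5 4 0 0 0 0;-9 -13.5 4 0 0 0 0;-11 -16.5 4 0 0 0 0;-13 -19.5 4 0 0 0 0;-15 -22 4 0 0 0 0'
python3 -m handwheel '-2 -3 0 0 0 0 0;-4 -6 0 0 0 0 0;-6 -9 0 0 0 0 0;-8 -12 0 0 0 0 0;-10 -15 0 0 0 0 0;-11 -16.5 0 0 0 0 0;-11 -16.5 0 0 0 0 0;-11 -16.5 0 0 0 0 0'
python3 - <<'E'
from rig import get_image
import cv2,numpy as np
d=get_image("side"); e=get_image("top")
f=lambda d,x,y:cv2.resize(cv2.cvtColor(d["color"],cv2.COLOR_RGB2BGR)[y:y+130,x:x+130],None,fx=3,fy=3,interpolation=cv2.INTER_CUBIC)
cv2.imwrite("pics/after.png",np.hstack([f(d,190,180),f(e,240,140)]))
E
```

```text
time_s: 6.2
position: [0.5658, 0.0044, 0.1807]
tool_rot: [[0.978, -0.209, -0.001], [-0.209, -0.978, 0.0], [-0.001, 0.0, -1.0]]
ft_force: [1.0, -0.4, -0.2]
grip_width: 0.0002
gripper_force: 0.0
time_s: 6.87
position: [0.4149, -0.2172, 0.2193]
tool_rot: [[0.978, -0.209, -0.0], [-0.209, -0.978, -0.0], [-0.0, 0.0, -1.0]]
ft_force: [1.0, -1.1, 0.7]
grip_width: 0.0003
gripper_force: 0.0
time_s: 7.53
position: [0.3057, -0.3809, 0.219]
tool_rot: [[0.978, -0.211, -0.0], [-0.211, -0.978, 0.001], [-0.0, -0.001, -1.0]]
ft_force: [-0.1, 0.4, -0.3]
grip_width: 0.0001
gripper_force: 0.0
```

View pics/after.png

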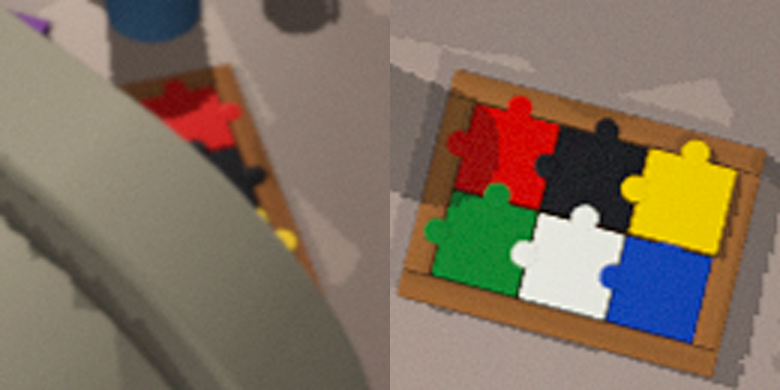

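The top view shows red flush: the green and black tabs that it had covered (crop 498,195 and 545,165) are now visible. Yellow is still standing and nothing else has moved.

```bash
python3 -c "
from rig import env;print(env.close_job())"
```

```text
the job is handed in; nothing more can be done
None
```

The red piece is pressed fully home and flush (hard stop felt at z = 20 mm, about 11 N), yellow is still standing, the hand is clear, and the job was handed in at about 7.6 s.

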